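# Clamp the mended serving board

## Task

The cracked wooden serving board has been patched and must stay pressed while it sets: lay the small scrap block flat on the dark patch in the middle of the board (set it down, do not drop it), then bring the board, block and all, under the screw clamp so that the block sits centred beneath the pad. Wind the crank clockwise until the pad meets the block, then about a quarter turn more, so that it is snug but not forced down hard, and let go. Leave the box, the saucepan, the bowl and the saucers where they are.

Things in the scene. Friction and masses are not known exactly. Their poses are not given: they have to be found in the camera images.
- board_patch (a point): Middle of a loose serving board of pale wood, on its top face, at a dark bow-tie patch on a thin dark crack line along the board. Board 18 mm thick, flat on the table, 0.3 kg; blade 180 mm (x) by 130 mm (y); handle 26 mm wide, 18 mm thick, on the centre line from x = -90 to -191 mm. Axes: x away from the handle, y across, z up.
- board_grip (a point): Point on the centre line of the board's handle, at mid thickness (9 mm over the board's underside), 140 mm from the patch towards the handle's end; a good place to grip it. Axes as for the board.
- block_mid (a point): Loose wooden scrap block, 60 mm (x) by 40 mm (y) by 24 mm tall (z), 40 g, a little darker than the board, starts on the table beside it. This point is its centre, 12 mm over its underside. It may lie at any yaw on the patch.
- pad_face (a point): Centre of the underside of the clamp's pad, a steel disc 42 mm across, on the upright screw axis, 70 mm over the table at crank 0. The table is the other jaw. The pad is sprung: once it meets the work it stops while the spindle goes on down, and is pushed up into the spindle by up to 9 mm, pressing 9 N for each mm.
- knob_mid (a point): Mid-height of the upright wooden knob at the crank's end: 23 mm across, 56 mm tall, 50 mm off the screw axis, 225 mm over the table at crank 0, sinking with the spindle. It spins freely on its pin, so it can be held firmly while carried round in a circle. The flat steel crank arm's top lies 31 mm below this point. Axes turn with the knob and mean nothing.
- crank (a joint): Crank angle in rad, growing clockwise seen from above, 0 to 14. Each rad lowers crank, knob and pad by 2.865 mm (18 mm a turn). At 0 the knob lies on the -x side of the screw axis (axes of clamp) and goes clockwise from there. Turning takes about 4.5 N at the knob, 0.5 N more for each mm the pad is pressed in; it stays where it is left.
- pad: The same steel pad as a body, 10 mm thick; origin on the screw axis, 70 mm below the pad's underside. Axes as for clamp.
- clamp: Grey clamp frame bolted to the table. Origin: on the table, under the screw axis. A 36 mm square column stands 125 mm from the axis towards -y on a flat foot, and carries a level arm, 110 to 142 mm over the table, 36 mm wide, ending in a 46 mm round boss on the axis. 107 mm are free between axis and column; a board can come in from +y or -x. z up.
- block: The scrap block as a body; origin at the centre of its underside.
- storage_box: Bystander: closed storage box of translucent green plastic, 228 by 168 by 107 mm, origin at the centre of its underside. Leave alone.
- saucepan: Bystander: aluminium saucepan with its lid on, 168 mm across, 121 mm tall with the lid's knob, long handle reaching 208 mm towards its +x. Origin at the centre of its underside. Leave alone.
- bowl: Bystander: upturned white bowl, 140 mm across and 56 mm tall, with a tablespoon on top. Origin at the centre of its underside. Leave alone.
- saucers: Bystander: two stacked white saucers, 144 mm across, 29 mm tall. Origin at the centre of the underside. Leave alone.
Things that resemble listed ones, but are neither listed nor needed, are in the scene too. Leave any red or white look-alike of the block alone.

How it is judged (in metres and radians):
On the way, in this order (a step that is already met when the one before it is completed fails the run):
1. the block lies flat on the board's patch, let go (horizontal distance between block_mid and board_patch below 0.014 m and z of block_mid in the frame of board_patch between 0.009 and 0.015 m and angle between block_mid's own z axis and vertical below 0.1 rad and contact force between the fingers and block below 0.1 N and linear speed of block below 0.03 m/s), for 0.2 s.
2. the block, still on the patch, is centred beneath the raised pad (horizontal distance between block_mid and board_patch below 0.014 m and z of block_mid in the frame of board_patch between 0.009 and 0.015 m and angle between block_mid's own z axis and vertical below 0.1 rad and horizontal distance between block_mid and pad_face below 0.014 m and contact force between pad and block below 0.5 N), for 0.2 s.
At the end, for the whole second after the job is handed in: The pad presses the block with 16 to 65 N (about 0.6 to 2.5 rad of crank past first touch), the block lies flat on the board within 14 mm of the patch's middle and within 14 mm of the screw axis, the board is flat, and block and crank are at rest and let go (horizontal distance between block_mid and board_patch below 0.014 m and z of block_mid in the frame of board_patch between 0.009 and 0.015 m and angle between block_mid's own z axis and vertical below 0.1 rad and horizontal distance between block_mid and pad_face below 0.014 m and contact force between pad and block between 16 and 65 N and angle between board_patch's own z axis and vertical below 0.05 rad and linear speed of block below 0.02 m/s and not (velocity of joint crank above 0.1 rad/s) and velocity of joint crank above -0.1 rad/s).
It fails at once if the clamp is forced down hard (over 85 N on the block) (contact force between pad and block above 85 N).
It fails at once if the block is dropped (contact force between the fingers and block below 0.1 N and linear speed of block above 0.6 m/s).
It fails at once if the box, saucepan, bowl or saucers are pushed or tipped (distance of any of storage_box, saucepan, bowl, saucers from where it was at the start of the episode above 0.025 m or angle between any of storage_box, saucepan, bowl, saucers's own z axis and vertical above 0.2 rad).
It also fails if it takes over 72 s, if anything falls off the work surface, if the arm or the gripper's body presses on something with over 40 N, if the wrist force passes 120 N, or if a joint passes its speed limit or range.

## Robot

A 7-joint arm with a two-finger parallel gripper is mounted at the origin on the work surface. World frame = base frame: x ahead of the robot, y to its left, z up, the work surface at z = 0. Lengths are in m, angles in degrees, forces in N, time in s.
With the tool pointing down it reaches from about 0.425 to 0.875 m from the base axis. Payload 4.7 kg.
Tool frame: the origin (TCP) lies between the finger pads; the fingertips stand 11 mm ahead of it and the grasp point (between the pads) lies 8 mm behind it (env.tcp_to_tips is the distance from the TCP to the fingertips, in m); z points along the fingers, y is the line along which they close (so a half turn about z gives the same grasp; the last joint's range is limited). The gripper opens to 87 mm and grips with 3 to 60 N. Pads are 19 mm wide; open, the fingers measure 117 mm over their backs; the gripper's body (75 mm by 190 mm) begins 51 mm behind the grasp point.
Start: joints at [70.365, 18.392, -4.016, 83.108, 1.295, 78.541, -3.26], TCP at [0.227, -0.609, 0.234] pointing down, gripper open.
Joint ranges: [-163.93, 163.93], [-17.29, 119.83], [-79.2, 71.16], [3.27, 140.29], [-89.18, 269.18], [5.43, 117.66], [-154.24, 154.24]. Speed limits (degrees/s): [147.25, 147.25, 180, 180, 180, 180, 180].

## Interface

Orientations are given as [roll, pitch, yaw] about the fixed x, y, z axes, in that order (R = Rz(yaw) Ry(pitch) Rx(roll)).
In Python, from cell import env, viewer gives the robot as it stands.
- The arm moves only by the tool step_arm, never from a script. Its arguments are lists of equal length, an entry for each row: "delta_pos": the shift along the tool's x, y, z in units of 0.2 m (1.0 is 0.2 m), a list of three; "rot": the turn, a rotation vector about the tool's x, y, z in units of 1.5 rad (1.0 is 1.5 rad), a list of three; "gripper": the gripper command: -1 is shut, 1 is fully open, values between are in proportion. A call has 1 to 20 rows; each row is the pose to reach, as a shift and turn from the pose commanded when the call began, along the tool's axes at that moment; what a row does not reach only later rows make up. A row lasts 1/8 s, in which the tool goes at most 62.5 mm and 10.7 degrees, less where a joint would pass 70% of its speed; a pose out of reach is approached as far as the arm can. A call with a number of a shift or a turn outside -1 to 1 is refused whole. A call with a gripper value outside its range is refused whole. The fingers move at their own pace and stop on an object; "squeeze" is the grip in N (left out, the last holds). Time passes only in rows, so rows that repeat a pose let the fingers close. It gives the time, the measured TCP pose, the force, the opening and the grip force at its end, in the units of the state.
- env.get_obs(): the state, without advancing time (a new reading comes with each control period).
- viewer.read_camera(name): name is "side" or "top" or "wrist"; returns a dict with "img" (384x512x3 uint8, red, green, blue), "fx", "fy", "cx", "cy" (pixels), "dist" ([k1, k2, p1, p2, k3] as OpenCV has them; the pictures are not rectified), "pose" (4x4, takes a point from camera to world coordinates). Camera axes: x right, y down, z forward; pixel columns grow to the right and rows downward; lengths in m; the calibration is good to about 2 mm. A picture is of the moment at which its call begins. There is no depth.
- env.sign_off(): hands the job in; it is judged then, once.
The state is a dict: "time_s": time; "qpos": joint angles; "joint_velocities": joint speeds; "effort": joint torques, N m; "tool_pos": TCP position; "tool_rot": TCP orientation; "force": force on the tool from outside, world axes, zero at the start; "wrist_torque": the same for the moment, N m; "grip_width": finger opening in m; "grasp_force": force on a finger pad.
Only numpy, scipy, OpenCV 4.12 (cv2) and the standard library are available. Lean on these libraries where they do the work, as an engineer would, in place of code of your own. Each camera call takes 0.05 s, during which the arm holds its last target. There are 200 camera calls.

## Working session

There is one attempt and no reset: what is moved stays moved. The work goes in short steps, Python scripts to look and compute and a tool call to move; the robot and the scene stay as the last step left them, time stands still between calls to the robot, and variables do not carry over. Pictures are saved under pics/ and viewed, at most 10 in all, crops included, and the job is handed in when it is done.

Besides the shell and the picture viewer there is one more tool, called after "Call:" by a JSON object that holds its "method" and its "body". step_arm: Moves the arm, as the interface text tells. Shifts and turns lie within -1 to 1; 1 stands for 0.2 m of shift or 1.5 rad of turn. Its arguments: {"type":"object","properties":{"delta_pos":{"type":"array"},"rot":{"type":"array"},"gripper":{"type":"array"},"squeeze":{"type":"number"}},"required":["delta_pos","rot","gripper"]}

```bash
mkdir -p pics; ls; python3 - <<'E'
from cell import env, viewer
import cv2, numpy as np
ims=[]
for n in ("top","side"):
    c=viewer.read_camera(n); cv2.imwrite(f"pics/{n}0.png",c["img"][:,:,::-1])
    print(n,c["fx"],c["fy"],c["cx"],c["cy"],c["dist"],np.round(c["pose"],4).tolist())
o=env.get_obs();print(o)
E
```

```text
pics
top 425.62315514650965 425.62315514650965 258.28484792251237 192.28537781071796 [-0.06541179  0.          0.          0.          0.        ] [[-0.0248, -0.9942, 0.1047, 0.4049], [-0.9997, 0.0244, -0.0058, 0.014], [0.0032, -0.1048, -0.9945, 1.6901], [0.0, 0.0, 0.0, 1.0]]
side 494.3489950950504 494.3489950950504 246.12917538337538 190.68692780304474 [-0.20925305  0.          0.          0.          0.        ] [[-0.7228, -0.435, 0.537, -0.3571], [-0.6908, 0.4755, -0.5447, 0.9882], [-0.0184, -0.7646, -0.6442, 1.2784], [0.0, 0.0, 0.0, 1.0]]
{'time_s': 0.1, 'qpos': array([70.36479194, 18.43435667, -4.0144998 , 83.16693306,  1.29665971,
       78.54223576, -3.25985769]), 'joint_velocities': array([-0.09438432, -0.1666094 , -0.01793205, -0.05429813, -0.00354811,
       -0.03103384,  0.00723635]), 'effort': array([-3.13615074e-04, -4.92572916e+01, -4.05928642e-01, -3.13399386e+01,
       -6.40863832e-02,  3.95029667e-02,  8.27319218e-05]), 'tool_pos': array([ 0.22679776, -0.60864092,  0.2325845 ]), 'tool_rot': array([-1.79901795e+02,  7.44450448e-03,  2.04442817e+01]), 'force': array([-0.09681948, -0.5017319 ,  0.52141907]), 'wrist_torque': array([ 0.00381342,  0.04372979, -0.02475015]), 'grasp_force': 0.0, 'grip_width': 0.08694424976842778}
```

View pics/top0.png

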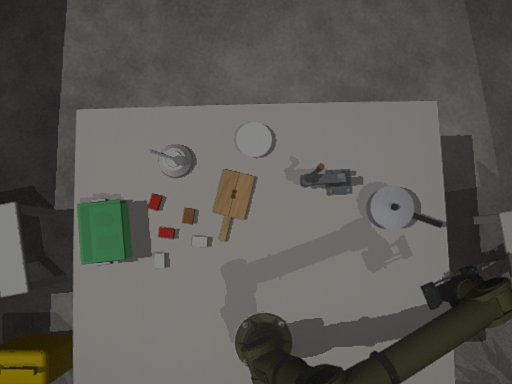

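View pics/side0.png

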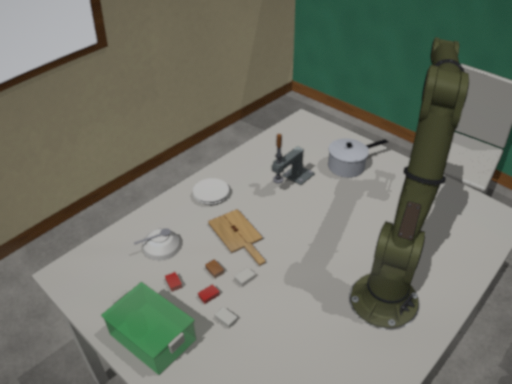

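Top view: the brown block is at (189,215). Look-alikes are red at (155,202) and (166,233) and white at (200,241) and (160,260), so I choose the brown one. The board patch is at about (235,194), its handle at (224,232), the clamp boss at (307,180) and the knob at (321,167).

```bash
cat > h.py <<'E'
from cell import env, viewer
import cv2, numpy as np
from scipy.spatial.transform import Rotation as R
def K(c): return np.array([[c["fx"],0,c["cx"]],[0,c["fy"],c["cy"]],[0,0,1]])
def p2w(c,uv,z):
    n=cv2.undistortPoints(np.array([[uv]],float),K(c),np.array(c["dist"]))[0,0]
    P=np.array(c["pose"]); d=P[:3,:3]@np.array([n[0],n[1],1]); o=P[:3,3]
    return o+d*(z-o[2])/d[2]
def w2p(c,X):
    P=np.linalg.inv(np.array(c["pose"]))
    return cv2.projectPoints(np.array([X],float),cv2.Rodrigues(P[:3,:3])[0],P[:3,3],K(c),np.array(c["dist"]))[0][0,0]
def tool():
    o=env.get_obs(); return o["tool_pos"],R.from_euler("xyz",o["tool_rot"],degrees=True)
def to(target,yaw,pos=None,rot=None):
    "delta (units) to reach target with tool straight down, x axis at yaw (deg)"
    p,r=tool(); g=R.from_euler("xyz",[180,0,yaw],degrees=True)
    return np.round(r.inv().apply(np.array(target)-p)/.2,4), np.round((r.inv()*g).as_rotvec()/1.5,4)
E
python3 - <<'E'
from h import *
c=viewer.read_camera("top"); im=c["img"][:,:,::-1]
a=cv2.resize(im[150:260,140:280],None,fx=5,fy=5,interpolation=cv2.INTER_CUBIC)
cv2.imwrite("pics/crop1.png",a)
a=cv2.resize(im[140:210,280:370],None,fx=8,fy=8,interpolation=cv2.INTER_CUBIC)
cv2.imwrite("pics/crop2.png",a)
for n,uv,z in [("block",(189,215),.024),("patch",(235,194),.018),("hend",(224,240),.018),("boss",(307,180),.142),("knob",(321,167),.25),("base col",(340,188),.0)]: print(n,p2w(c,uv,z).round(3))
E
```

```text
block [0.497 0.278 0.024]
patch [0.576 0.096 0.018]
hend [0.397 0.143 0.018]
boss [ 0.609 -0.175  0.142]
knob [ 0.638 -0.212  0.25 ]
base col [ 0.592 -0.324  0.   ]
```

View pics/crop1.png

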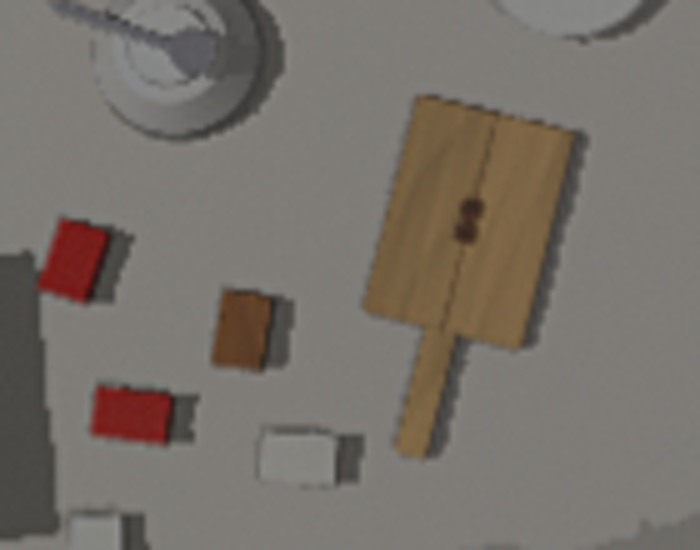

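View pics/crop2.png

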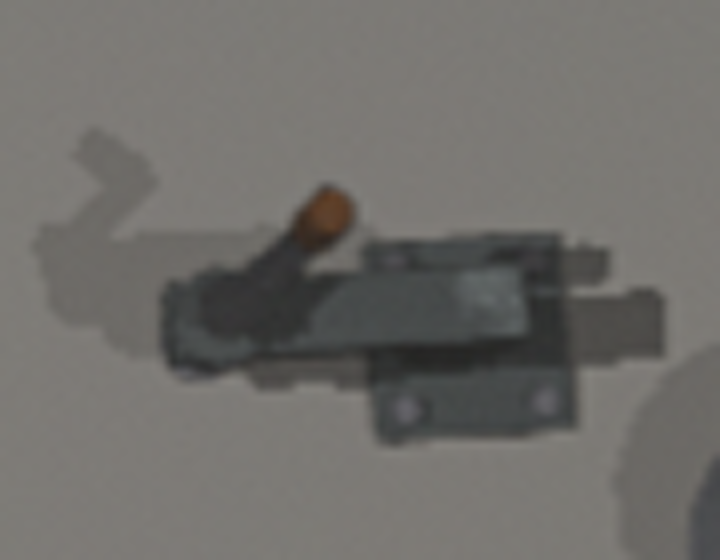

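The close crop shows the brown block at crop (242,330). The board patch is at crop (470,220) with its handle end at (412,448), and the clamp boss is at crop2 (216,318). The knob, at crop2 (330,213), sits about 4.1 rad round from zero. I'll refine these numbers by segmentation.

```bash
python3 - <<'E'
from h import *
c=viewer.read_camera("top"); s=viewer.read_camera("side")
im=cv2.cvtColor(c["img"],cv2.COLOR_RGB2HSV)
def seg(x0,x1,y0,y1,lo,hi,z,n):
    m=cv2.inRange(im[y0:y1,x0:x1],np.array(lo),np.array(hi))
    nn,l,st,_=cv2.connectedComponentsWithStats(m); k=1+np.argmax(st[1:,4]); 
    pts=np.argwhere(l==k)[:,::-1]+[x0,y0]
    W=np.array([p2w(c,p,z)[:2] for p in pts])
    r=cv2.minAreaRect((W*1000).astype(np.float32)); print(n,len(W),W.mean(0).round(4),r)
    return W
print(im[215,189],im[185,230],im[194,234],im[166,321])
seg(178,200,204,228,(3,90,40),(18,255,255),.024,"block")
W=seg(205,260,160,245,(8,80,90),(25,255,255),.018,"board")
d=seg(222,246,182,206,(0,40,0),(20,255,85),.018,"patch")
for uv in [(470,220),(412,455),(422,458),(396,452),(497,112),(443,325),(418,94),(577,130),(522,349),(364,310)]:
    print(uv,p2w(c,((uv[0]+.5)/5+139.5,(uv[1]+.5)/5+149.5),.018).round(4)[:2])
print("clamp")
for n,uv,z in [("boss",(216,318),.142),("bossL",(164,318),.142),("knobtop",(332,208),.241),("colT",(522,268),.142),("colB",(525,333),.142),("armT",(345,275),.142),("armB",(345,347),.142)]:
    print(n,p2w(c,((uv[0]+.5)/8+279.5,(uv[1]+.5)/8+139.5),z).round(4)[:2])
A=np.array([.612,-.173])
for t in (3.9,4.13,4.4):
    k=[A[0]-.05*np.cos(t),A[1]+.05*np.sin(t),.225-.002865*t+.028]; print(t,w2p(c,k),w2p(s,k))
print("pad side",w2p(s,[*A,.058]), w2p(s,[*A,.142]))
a=cv2.resize(s["img"][120:200,250:330,::-1],None,fx=7,fy=7,interpolation=cv2.INTER_CUBIC)
cv2.imwrite("pics/crop3.png",a)
for y in (.178,.168):pass
p0,r=tool()
for nm,t,yw in [("wp1",(.40,-.35,.30),90),("above",(.497,.278,.15),172)]: print(nm,to(t,yw))
E
```

```text
[ 12 141  92] [ 16 114 119] [ 12 124  70] [ 13 133  92]
block 143 [0.4954 0.2819] ((495.5874328613281, 281.95709228515625), (38.42520523071289, 56.17953872680664), 81.2641830444336)
board 1561 [0.5632 0.1066] ((529.1627197265625, 116.22845458984375), (126.58441925048828, 277.0934753417969), 74.72223663330078)
patch 32 [0.5779 0.1035] ((577.6923828125, 103.84136962890625), (15.030573844909668, 32.580421447753906), 70.521728515625)
(470, 220) [0.578  0.1019]
(412, 455) [0.3946 0.1507]
(422, 458) [0.3921 0.143 ]
(396, 452) [0.3972 0.1632]
(497, 112) [0.6637 0.0788]
(443, 325) [0.4956 0.1246]
(418, 94) [0.6797 0.1413]
(577, 130) [0.6477 0.0156]
(522, 349) [0.4753 0.063 ]
(364, 310) [0.5089 0.1866]
clamp
boss [ 0.6114 -0.1735]
bossL [ 0.612  -0.1496]
knobtop [ 0.6449 -0.2135]
colT [ 0.6313 -0.3158]
colB [ 0.601  -0.3158]
armT [ 0.6299 -0.2338]
armB [ 0.5965 -0.2324]
3.9 [319.2938665  164.58356818] [277.47937529 134.17087895]
4.13 [321.49677726 167.08191435] [280.51622173 134.38969366]
4.4 [323.28870003 170.55263774] [283.96244169 135.13445627]
pad side [277.75535159 180.3516515 ] [278.23973135 163.24190483]
wp1 (array([ 1.2629, -0.9108, -0.3341]), array([-5.000e-04, -3.000e-04, -8.093e-01]))
above (array([ 2.8143, -3.683 ,  0.4181]), array([-3.0000e-04, -7.0000e-04, -1.7634e+00]))
```

View pics/crop3.png

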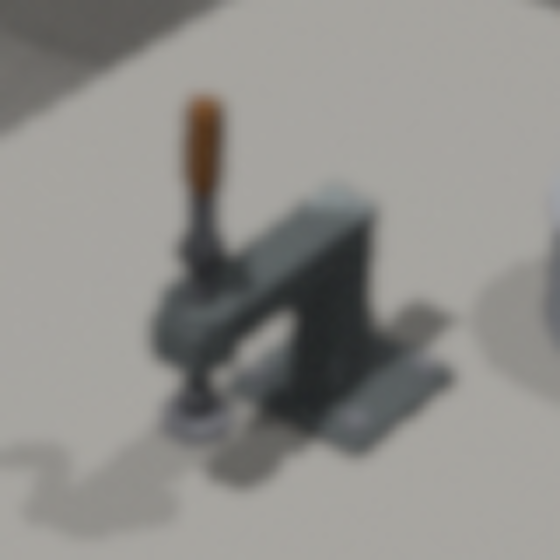

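Side view: knob top at (279,134) and pad at (278,180), both matching an axis at (0.612,-0.173) and a crank angle of about 4.1 rad. Moving now.

Call:
{"method": "step_arm", "body": {"delta_pos": [[0.9, -0.51, -0.335], [0.9, -0.51, -0.335], [0.9, -0.51, -0.335], [0.9, -0.51, -0.335], [0.9, -0.51, -0.335], [0.9, -0.51, -0.335], [0.9, -0.51, -0.335]], "rot": [[0, 0, -0.815], [0, 0, -0.815], [0, 0, -0.815], [0, 0, -0.815], [0, 0, -0.815], [0, 0, -0.815], [0, 0, -0.815]], "gripper": [0.7, 0.7, 0.7, 0.7, 0.7, 0.7, 0.7]}}

```text
time_s: 1.12
tool_pos: [0.36, -0.4505, 0.3005]
tool_rot: [-180.0, 0.0, 90.7]
force: [0.1, -0.2, 0.3]
grip_width: 0.074
grasp_force: 0.0
```

Call:
{"method": "step_arm", "body": {"delta_pos": [[1, 0.45, 0], [1, 0.45, 0], [1, 0.45, 0], [1, 0.45, 0]], "rot": [[0, 0, -0.465], [0, 0, -0.465], [0, 0, -0.465], [0, 0, -0.465]], "gripper": [0.7, 0.7, 0.7, 0.7]}}

```text
time_s: 1.62
tool_pos: [0.4498, -0.2458, 0.301]
tool_rot: [180.0, 0.0, 131.0]
force: [-0.2, -0.2, -0.4]
grip_width: 0.0741
grasp_force: 0.0
```

```bash
python3 - <<'E'
from h import *
o=env.get_obs();print(o["time_s"],o["tool_pos"],o["tool_rot"],o["qpos"].round(1),o["grip_width"])
print(to((.47,-.06,.25),130),to((.4955,.1,.2),171))
E
```

```text
1.625 [ 0.44984289 -0.24579266  0.30096269] [1.79968493e+02 3.55157174e-02 1.31011763e+02] [ 54.1   1.3 -28.7  95.4   0.6  83.4  66.4] 0.07411322508788494
(array([0.635 , 0.6855, 0.2548]), array([0.0004, 0.0004, 0.0118])) (array([1.1551, 1.3066, 0.5048]), array([ 2.000e-04,  5.000e-04, -4.653e-01]))
```

Call:
{"method": "step_arm", "body": {"delta_pos": [[0.79, 0.82, 0.25], [0.79, 0.82, 0.25], [0.79, 0.82, 0.25], [0.79, 0.82, 0.25], [0.79, 0.82, 0.25]], "rot": [[0, 0, -0.467], [0, 0, -0.467], [0, 0, -0.467], [0, 0, -0.467], [0, 0, -0.467]], "gripper": [0.7, 0.7, 0.7, 0.7, 0.7]}}

```text
time_s: 2.25
tool_pos: [0.4702, -0.0189, 0.2502]
tool_rot: [180.0, -0.0, 171.1]
force: [1.2, -0.9, -0.9]
grip_width: 0.0741
grasp_force: 0.0
```

Call:
{"method": "step_arm", "body": {"delta_pos": [[0, 1, 0.3], [0, 1, 0.3], [0, 1, 0.3], [0, 1, 0.3]], "rot": [[0, 0, 0], [0, 0, 0], [0, 0, 0], [0, 0, 0]], "gripper": [0.7, 0.7, 0.7, 0.7]}}

```text
time_s: 2.75
tool_pos: [0.5029, 0.1769, 0.1897]
tool_rot: [179.9, -0.1, 170.7]
force: [-0.2, -0.6, 0.5]
grip_width: 0.0739
grasp_force: 0.0
```

```bash
python3 - <<'E'
from h import *
o=env.get_obs();print(o["time_s"],o["tool_pos"],o["tool_rot"],o["qpos"].round(1))
print(to((.4955,.282,.15),171.3))
c=viewer.read_camera("wrist"); cv2.imwrite("pics/w1.png",c["img"][:,:,::-1])
print(w2p(c,[.4955,.282,.024]),c["pose"].round(3).tolist())
E
```

```text
2.75 [0.50289006 0.17693894 0.1897101 ] [ 1.79918788e+02 -8.48730558e-02  1.70742754e+02] [ 26.4  11.1 -53.4 101.6   9.3  71.9  51.3]
(array([0.1207, 0.5122, 0.1995]), array([ 0.0009, -0.001 , -0.0065]))
[363.77609524 146.39037069] [[0.16, 0.957, 0.244, 0.437], [0.987, -0.156, -0.037, 0.188], [0.002, 0.247, -0.969, 0.341], [0.0, 0.0, 0.0, 1.0]]
```

Call:
{"method": "step_arm", "body": {"delta_pos": [[0.12, 0.512, 0.2], [0.12, 0.512, 0.2], [0.12, 0.512, 0.2], [0.12, 0.512, 0.2]], "rot": [[0, 0, 0], [0, 0, 0], [0, 0, 0], [0, 0, 0]], "gripper": [0.7, 0.7, 0.7, 0.7]}}

```text
time_s: 3.3
tool_pos: [0.4974, 0.277, 0.1504]
tool_rot: [-179.9, 0.0, 170.5]
force: [-0.2, -0.8, 0.0]
grip_width: 0.0741
grasp_force: 0.0
```

```bash
cat >> h.py <<'E'
def segw(c,lo,hi,z,near):
    "largest blob of an HSV range nearest a world point: centroid, rect in mm"
    im=cv2.cvtColor(c["img"],cv2.COLOR_RGB2HSV); m=cv2.inRange(im,np.array(lo),np.array(hi))
    n,l,st,ce=cv2.connectedComponentsWithStats(m); q=w2p(c,[*near,z])
    k=min([i for i in range(1,n) if st[i,4]>60],key=lambda i:np.hypot(*(ce[i]-q)))
    W=np.array([p2w(c,p[::-1],z)[:2] for p in np.argwhere(l==k)])
    return st[k].tolist(),W.mean(0).round(4),cv2.minAreaRect((W*1000).astype(np.float32))
E
python3 - <<'E'
from h import *
o=env.get_obs();print(o["time_s"],o["tool_pos"],o["tool_rot"],o["qpos"].round(1))
c=viewer.read_camera("wrist"); cv2.imwrite("pics/w1.png",c["img"][:,:,::-1])
print(w2p(c,[.4955,.282,.024]))
print(segw(c,(3,100,40),(18,255,255),.024,(.4955,.282)))
E
```

```text
3.3 [0.49743307 0.27702548 0.15042213] [-1.79914440e+02  2.19166866e-02  1.70454501e+02] [ 13.8  19.7 -54.1  99.4  17.   69.6  35.7]
[262.01630593 177.32853657]
([241, 141, 46, 69, 3110], array([0.4936, 0.2835]), ((494.3887634277344, 283.462890625), (38.20650100708008, 59.37715148925781), 79.8764877319336))
```

View pics/w1.png

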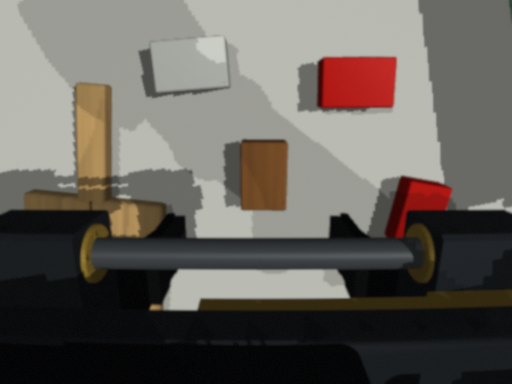

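Wrist view: the brown block is at (264,175), between the open fingers, with the board's handle at (93,140) and white and red look-alikes well clear.

Call:
{"method": "step_arm", "body": {"delta_pos": [[0, 0, 0.4], [0, 0, 0.4], [0, 0, 0.4], [0, 0, 0.4]], "rot": [[0, 0, 0], [0, 0, 0], [0, 0, 0], [0, 0, 0]], "gripper": [0.7, 0.7, 0.7, 0.7]}}

```text
time_s: 3.85
tool_pos: [0.4978, 0.2794, 0.0725]
tool_rot: [179.9, 0.1, 170.5]
force: [0.2, 0.7, 0.7]
grip_width: 0.0736
grasp_force: 0.0
```

```bash
python3 - <<'E'
from h import *
print(tool()[0],to((.4945,.2835,.016),169.9))
E
```

```text
[0.49777523 0.27942307 0.07250162] (array([0.0202, 0.017 , 0.2825]), array([0.001 , 0.0016, 0.0075]))
```

Call:
{"method": "step_arm", "body": {"delta_pos": [[0.02, 0.017, 0.14], [0.02, 0.017, 0.28], [0.02, 0.017, 0.28], [0.02, 0.017, 0.28]], "rot": [[0, 0, 0.0075], [0, 0, 0.0075], [0, 0, 0.0075], [0, 0, 0.0075]], "gripper": [0.7, 0.7, 0.7, 0.7]}}

```text
time_s: 4.35
tool_pos: [0.4942, 0.2838, 0.0164]
tool_rot: [179.9, 0.1, 169.9]
force: [-0.4, 0.1, -0.0]
grip_width: 0.0738
grasp_force: 0.0
```

Call:
{"method": "step_arm", "body": {"delta_pos": [[0, 0, 0], [0, 0, 0], [0, 0, 0], [0, 0, 0], [0, 0, 0], [0, 0, 0]], "rot": [[0, 0, 0], [0, 0, 0], [0, 0, 0], [0, 0, 0], [0, 0, 0], [0, 0, 0]], "gripper": [-1, -1, -1, -1, -1, -1], "squeeze": 15}}

```text
time_s: 5.1
tool_pos: [0.493, 0.283, 0.0145]
tool_rot: [-180.0, -0.0, 169.9]
force: [-0.4, -0.7, 1.6]
grip_width: 0.0397
grasp_force: 15.0
```

Call:
{"method": "step_arm", "body": {"delta_pos": [[0, 0, -0.2], [0, 0, -0.4], [0, 0, -0.4], [0, 0, -0.4]], "rot": [[0, 0, 0], [0, 0, 0], [0, 0, 0], [0, 0, 0]], "gripper": [-1, -1, -1, -1]}}

```text
time_s: 5.6
tool_pos: [0.4927, 0.2825, 0.0938]
tool_rot: [-179.9, -0.0, 169.9]
force: [0.8, 0.7, -0.2]
grip_width: 0.0397
grasp_force: 15.0
```

```bash
python3 - <<'E'
from h import *
o=env.get_obs();print(o["tool_pos"],o["tool_rot"],o["grip_width"],o["grasp_force"])
print(to((.578,.1025,.096),164.7))
E
```

```text
[0.49267372 0.28246221 0.09381132] [-1.79941917e+02 -2.99765599e-02  1.69933121e+02] 0.03972482176453252 14.994792938232422
(array([-0.5773, -0.8114, -0.0104]), array([-0.0007, -0.0003,  0.0609]))
```

Call:
{"method": "step_arm", "body": {"delta_pos": [[-0.29, -0.4, 0], [-0.577, -0.811, 0], [-0.577, -0.811, 0], [-0.577, -0.811, 0], [-0.577, -0.811, 0], [-0.577, -0.811, 0]], "rot": [[0, 0, 0.06], [0, 0, 0.06], [0, 0, 0.06], [0, 0, 0.06], [0, 0, 0.06], [0, 0, 0.06]], "gripper": [-1, -1, -1, -1, -1, -1]}}

```text
time_s: 6.35
tool_pos: [0.577, 0.1056, 0.0939]
tool_rot: [180.0, -0.1, 165.0]
force: [0.0, -0.3, 0.1]
grip_width: 0.04
grasp_force: 15.0
```

```bash
python3 - <<'E'
from h import *
o=env.get_obs();print(o["tool_pos"],o["tool_rot"],o["qpos"].round(1))
print(to((.578,.1025,.034),164.7))
c=viewer.read_camera("wrist");
print(segw(c,(8,80,60),(25,255,255),.018,(.44,.139)))
im=c["img"].copy()
cv2.circle(im,tuple(int(v) for v in w2p(c,[.578,.1025,.018])),3,(0,0,255),1)
cv2.circle(im,tuple(int(v) for v in w2p(c,[.4816,.1288,.018])),3,(0,0,255),1)
cv2.imwrite("pics/w2.png",im[:,:,::-1])
E
```

```text
[0.57695532 0.10560314 0.09392205] [ 1.79964698e+02 -1.01172998e-01  1.64972032e+02] [ 26.4  24.1 -47.9 100.3  19.5  64.4  47.5]
(array([-0.0096, -0.0138,  0.2996]), array([ 0.0004, -0.0012,  0.0032]))
([150, 0, 202, 284, 33437], array([0.5386, 0.1126]), ((545.8485107421875, 104.90432739257812), (140.8002471923828, 196.6602325439453), 74.57764434814453))
```

View pics/w2.png

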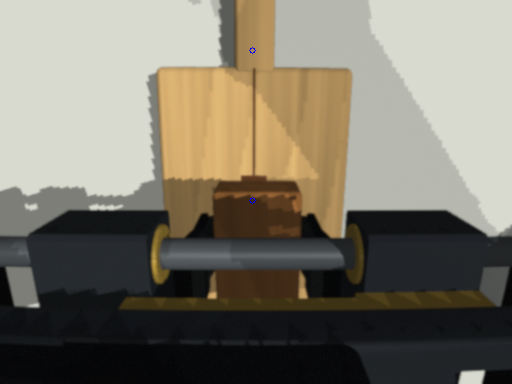

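Wrist view: block held at (256,210), patch tip showing at (254,178), crack along column 254, and the blade's handle edge at row 68. I'll refine the patch position from that edge.

```bash
python3 - <<'E'
from h import *
c=viewer.read_camera("wrist")
P={k:p2w(c,k,.018)[:2] for k in [(254,68),(159,68),(350,69),(254,177),(254,120)]}
for k,v in P.items(): print(k,v.round(4))
d=P[(254,177)]-P[(254,68)]; d/=np.linalg.norm(d); e=P[(350,69)]-P[(159,68)]
print("yaw",np.degrees(np.arctan2(d[1],d[0])),np.degrees(np.arctan2(e[1],e[0])),np.linalg.norm(e))
pt=P[(254,68)]+.09*d; print("patch",pt); print(to((*pt,.034),164.7))
E
```

```text
(254, 68) [0.4926 0.1269]
(159, 68) [0.4763 0.0674]
(350, 69) [0.5089 0.187 ]
(254, 177) [0.5624 0.1081]
(254, 120) [0.5247 0.1182]
yaw -15.069298630971595 74.7514240945549 0.1240623704779791
patch [0.57947509 0.10346303]
(array([-0.0132, -0.0074,  0.3019]), array([ 0.0003, -0.0004,  0.0034]))
```

Call:
{"method": "step_arm", "body": {"delta_pos": [[-0.012, -0.01, 0.14], [-0.012, -0.01, 0.24], [-0.012, -0.01, 0.28], [-0.012, -0.01, 0.3], [-0.012, -0.01, 0.305], [-0.012, -0.01, 0.308], [-0.012, -0.01, 0.308]], "rot": [[0, 0, 0], [0, 0, 0], [0, 0, 0], [0, 0, 0], [0, 0, 0], [0, 0, 0], [0, 0, 0]], "gripper": [-1, -1, -1, -1, -1, -1, -1]}}

```text
time_s: 7.32
tool_pos: [0.5805, 0.1005, 0.0334]
tool_rot: [180.0, 0.0, 164.8]
force: [-0.1, 0.2, -0.0]
grip_width: 0.0399
grasp_force: 15.0
```

Call:
{"method": "step_arm", "body": {"delta_pos": [[0.007, 0.008, 0], [0.007, 0.008, 0.005], [0.007, 0.008, 0.008], [0.007, 0.008, 0.008]], "rot": [[0, 0, 0], [0, 0, 0], [0, 0, 0], [0, 0, 0]], "gripper": [-1, -1, -1, -1]}}

```text
time_s: 7.82
tool_pos: [0.5793, 0.103, 0.0326]
tool_rot: [-180.0, 0.0, 164.8]
force: [-3.5, 0.3, 7.6]
grip_width: 0.04
grasp_force: 15.0
```

Call:
{"method": "step_arm", "body": {"delta_pos": [[0, 0, 0], [0, 0, 0], [0, 0, 0], [0, 0, 0], [0, 0, 0], [0, 0, 0]], "rot": [[0, 0, 0], [0, 0, 0], [0, 0, 0], [0, 0, 0], [0, 0, 0], [0, 0, 0]], "gripper": [-0.05, 0, 0.2, 0.5, 0.5, 0.5]}}

```text
time_s: 8.57
tool_pos: [0.5792, 0.1025, 0.0313]
tool_rot: [-180.0, -0.0, 164.8]
force: [0.3, 0.5, 0.1]
grip_width: 0.0643
grasp_force: 0.0
```

Call:
{"method": "step_arm", "body": {"delta_pos": [[0, 0, -0.2], [0, 0, -0.5], [0, 0, -0.5], [0, 0, -0.5], [0, 0, -0.5]], "rot": [[0, 0, 0], [0, 0, 0], [0, 0, 0], [0, 0, 0], [0, 0, 0]], "gripper": [0.5, 0.5, 0.5, 0.5, 0.5]}}

```text
time_s: 9.2
tool_pos: [0.5782, 0.1021, 0.1298]
tool_rot: [-179.9, -0.1, 164.8]
force: [-0.1, -0.6, 0.4]
grip_width: 0.0652
grasp_force: 0.0
```

```bash
python3 - <<'E'
from h import *
o=env.get_obs();print(o["tool_pos"],o["tool_rot"],o["grip_width"])
print(to((.444,.1395,.08),164.8))
c=viewer.read_camera("top"); print(segw(c,(3,125,40),(14,255,100),.042,(.579,.103)))
E
```

```text
[0.57818774 0.10210397 0.12980245] [-1.79937836e+02 -1.35297802e-01  1.64784369e+02] 0.06521318509651036
(array([0.6959, 0.0046, 0.2507]), array([-0.0007, -0.0016, -0.0002]))Traceback (most recent call last):
  File "<stdin>", line 4, in <module>
  File "h.py", line 22, in segw
    k=min([i for i in range(1,n) if st[i,4]>60],key=lambda i:np.hypot(*(ce[i]-q)))
ValueError: min() iterable argument is empty
```

Call:
{"method": "step_arm", "body": {"delta_pos": [[0.35, 0.005, 0], [0.696, 0.005, 0.25], [0.696, 0.005, 0.35], [0.696, 0.005, 0.35], [0.696, 0.005, 0.35]], "rot": [[0, 0, 0], [0, 0, 0], [0, 0, 0], [0, 0, 0], [0, 0, 0]], "gripper": [0.5, 0.5, 0.5, 0.5, 0.5]}}

```text
time_s: 9.88
tool_pos: [0.4466, 0.14, 0.062]
tool_rot: [179.9, 0.1, 164.8]
force: [-0.1, 0.0, 0.8]
grip_width: 0.0652
grasp_force: 0.0
```

```bash
python3 - <<'E'
from h import *
print(tool()[0],to((.444,.1395,.015),164.8))
c=viewer.read_camera("wrist"); cv2.imwrite("pics/w3.png",c["img"][:,:,::-1])
t=viewer.read_camera("top"); cv2.imwrite("pics/t3.png",cv2.resize(t["img"][150:260,140:280,::-1],None,fx=5,fy=5,interpolation=cv2.INTER_CUBIC))
E
```

```text
[0.44658078 0.1400191  0.06204228] (array([ 0.012 , -0.0062,  0.2352]), array([ 0.0007,  0.0007, -0.0005]))
```

View pics/t3.png

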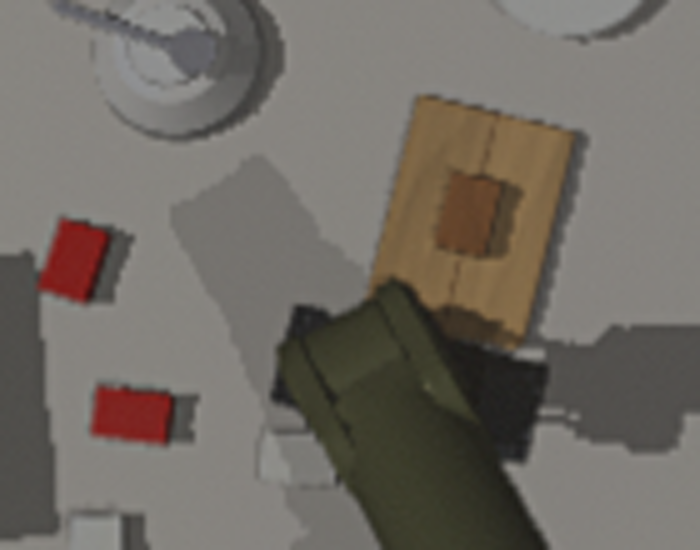

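The top crop shows the block at (469,216), flat on the patch at (470,220). Now gripping the handle.

Call:
{"method": "step_arm", "body": {"delta_pos": [[0.01, -0.005, 0.12], [0.01, -0.005, 0.2], [0.01, -0.005, 0.235], [0.01, -0.005, 0.24], [0.01, -0.005, 0.24]], "rot": [[0, 0, 0], [0, 0, 0], [0, 0, 0], [0, 0, 0], [0, 0, 0]], "gripper": [0.5, 0.5, 0.5, 0.5, 0.5]}}

```text
time_s: 10.6
tool_pos: [0.4434, 0.1398, 0.0137]
tool_rot: [180.0, 0.0, 164.8]
force: [0.4, -0.9, -0.2]
grip_width: 0.0654
grasp_force: 0.0
```

Call:
{"method": "step_arm", "body": {"delta_pos": [[0, 0, 0], [0, 0, 0], [0, 0, 0], [0, 0, 0], [0, 0, 0], [0, 0, 0]], "rot": [[0, 0, 0], [0, 0, 0], [0, 0, 0], [0, 0, 0], [0, 0, 0], [0, 0, 0]], "gripper": [0, -0.3, -0.6, -1, -1, -1], "squeeze": 30}}

```text
time_s: 11.35
tool_pos: [0.443, 0.1395, 0.0133]
tool_rot: [-180.0, 0.0, 164.8]
force: [-0.8, -0.1, 0.5]
grip_width: 0.0256
grasp_force: 30.0
```

```bash
python3 - <<'E'
from h import *
o=env.get_obs();print(o["tool_pos"],o["tool_rot"],o["grip_width"],o["grasp_force"],o["qpos"].round(1))
g=o["tool_pos"]; a=np.radians(164.8)
pt=np.array([.579,.103]); u=pt-g[:2]; print("grip->patch",u,np.linalg.norm(u),np.degrees(np.arctan2(u[1],u[0])))
for yb in (-15.2,-5):
    r=np.radians(yb+15.2); v=np.array([[np.cos(r),-np.sin(r)],[np.sin(r),np.cos(r)]])@u
    q=np.array([.612,-.173])-v; print(yb,q,to((*q,g[2]),180+yb))
E
```

```text
[0.44296199 0.13954446 0.01334184] [-1.79997091e+02  3.14708427e-03  1.64782265e+02] 0.025581881747474357 29.998945891857147 [ 27.1  16.4 -51.8 120.2  16.6  50.7  40.6]
grip->patch [ 0.13603801 -0.03654446] 0.1408610557840633 -15.036610907394865
-15.2 [ 0.47596199 -0.13645554] (array([-5.2140e-01, -1.2883e+00,  1.0000e-04]), array([-0.    ,  0.    , -0.0002]))
-5 [ 0.47164052 -0.16112336] (array([-5.330e-01, -1.413e+00,  1.000e-04]), array([-0.    ,  0.    , -0.1189]))
```

Call:
{"method": "step_arm", "body": {"delta_pos": [[-0.01, -0.03, 0], [-0.03, -0.08, 0], [-0.06, -0.16, 0], [-0.09, -0.25, 0], [-0.13, -0.34, 0], [-0.16, -0.43, 0], [-0.19, -0.52, 0], [-0.22, -0.6, 0], [-0.25, -0.67, 0], [-0.265, -0.715, 0], [-0.27, -0.735, 0], [-0.27, -0.735, 0]], "rot": [[0, 0, 0], [0, 0, -0.01], [0, 0, -0.02], [0, 0, -0.03], [0, 0, -0.04], [0, 0, -0.05], [0, 0, -0.06], [0, 0, -0.07], [0, 0, -0.08], [0, 0, -0.085], [0, 0, -0.09], [0, 0, -0.09]], "gripper": [-1, -1, -1, -1, -1, -1, -1, -1, -1, -1, -1, -1]}}

```text
time_s: 12.85
tool_pos: [0.4564, -0.0168, 0.0133]
tool_rot: [-180.0, 0.0, 172.5]
force: [0.7, 0.3, -1.0]
grip_width: 0.0255
grasp_force: 30.0
```

```bash
python3 - <<'E'
from h import *
o=env.get_obs();print(o["tool_pos"],o["tool_rot"],o["grip_width"],o["force"],o["qpos"].round(1))
print(to((.4711,-.1725,.0133),180))
c=viewer.read_camera("top"); im=c["img"][:,:,::-1]
a=cv2.resize(im[140:250,215:355],None,fx=5,fy=5,interpolation=cv2.INTER_CUBIC); cv2.imwrite("pics/t4.png",a)
E
```

```text
[ 0.45644029 -0.01675657  0.01331841] [-1.79973868e+02  7.77807834e-03  1.72513764e+02] 0.025523609298374588 [ 0.70253727  0.32660262 -0.97942693] [ 44.8  14.5 -49.3 121.2  14.4  50.1  69.6]
(array([-1.741e-01, -7.625e-01,  5.000e-04]), array([-0.0003,  0.0001, -0.0871]))
```

View pics/t4.png

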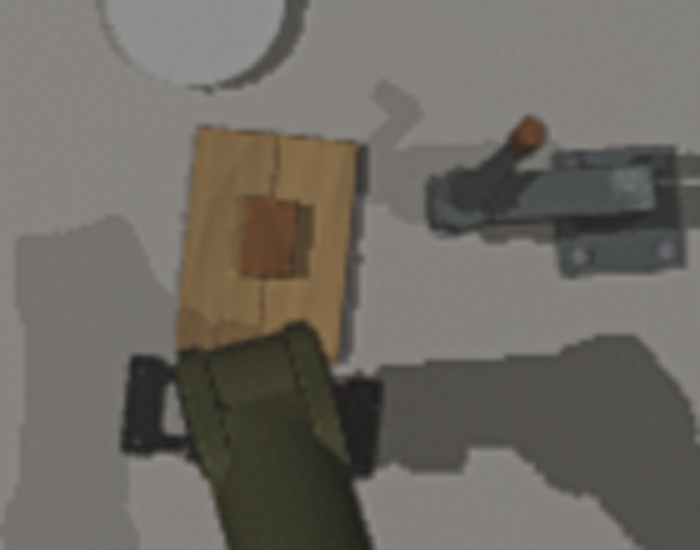

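The block still sits on the board at crop (270,237), and the path in from +y is clear. Going under the clamp.

Call:
{"method": "step_arm", "body": {"delta_pos": [[-0.005, -0.03, 0], [-0.02, -0.08, 0], [-0.035, -0.16, 0], [-0.055, -0.25, 0], [-0.08, -0.34, 0], [-0.1, -0.43, 0], [-0.12, -0.52, 0], [-0.14, -0.6, 0], [-0.155, -0.67, 0], [-0.165, -0.72, 0], [-0.175, -0.75, 0], [-0.175, -0.762, 0], [-0.175, -0.762, 0]], "rot": [[0, 0, 0], [0, 0, -0.01], [0, 0, -0.02], [0, 0, -0.03], [0, 0, -0.04], [0, 0, -0.05], [0, 0, -0.06], [0, 0, -0.07], [0, 0, -0.08], [0, 0, -0.085], [0, 0, -0.087], [0, 0, -0.087], [0, 0, -0.087]], "gripper": [-1, -1, -1, -1, -1, -1, -1, -1, -1, -1, -1, -1, -1]}}

```text
time_s: 14.52
tool_pos: [0.4715, -0.1723, 0.0133]
tool_rot: [-180.0, 0.0, -180.0]
force: [1.9, 0.9, 0.8]
grip_width: 0.0257
grasp_force: 30.0
```

```bash
python3 - <<'E'
from h import *
o=env.get_obs();print(o["tool_pos"],o["tool_rot"],o["grip_width"],o["force"],o["qpos"].round(1))
t=viewer.read_camera("top")
print("earlier block", p2w(t,((270+.5)/5+214.5,(237+.5)/5+139.5),.042)[:2], "expected .5961 -.0351")
s=viewer.read_camera("side"); im=s["img"].copy()
a=cv2.resize(im[130:220,225:335,::-1],None,fx=7,fy=6.6,interpolation=cv2.INTER_CUBIC); cv2.imwrite("pics/s5.png",a)
f=lambda p:((p[0]-225)*7,(p[1]-130)*6.6)
print("axis z.042",f(w2p(s,[.612,-.173,.042])),"pad .058",f(w2p(s,[.612,-.173,.058])))
for dx in(-.03,.03):
  for dy in (-.02,.02): print(dx,dy,f(w2p(s,[.612+dx,-.173+dy,.042])))
E
```

```text
[ 0.47147391 -0.17234057  0.01334763] [-1.79969562e+02  2.54822844e-02 -1.79996635e+02] 0.025691586488003387 [1.87738451 0.9368237  0.76072155] [ 57.1  19.4 -44.6 115.4  17.3  51.8  93.2]
earlier block [ 0.59808368 -0.03631876] expected .5961 -.0351
axis z.042 (np.float64(368.65038096813555), np.float64(353.1364662321416)) pad .058 (np.float64(369.2874611542867), np.float64(332.3208999048355))
-0.03 -0.02 (np.float64(432.21652734182015), np.float64(358.968008603288))
-0.03 0.02 (np.float64(385.8782732702673), np.float64(390.72741207032396))
0.03 -0.02 (np.float64(351.87712460185145), np.float64(316.57109945671573))
0.03 0.02 (np.float64(305.3310136853333), np.float64(347.3372380238534))
```

View pics/s5.png

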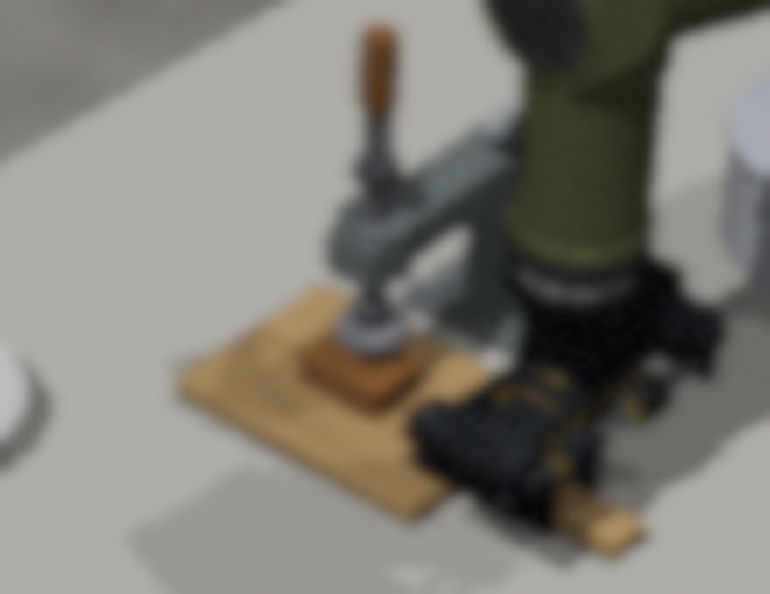

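Side crop: the block at (362,365) sits beneath the pad at (372,330), with a visible gap. A numeric check of the centring follows.

```bash
python3 - <<'E'
from h import *
s=viewer.read_camera("side"); hs=cv2.cvtColor(s["img"],cv2.COLOR_RGB2HSV)
print(hs[186,275],hs[184,272],hs[187,262],hs[190,280])
m=cv2.inRange(hs,np.array((3,125,40)),np.array((14,255,255))); m[:175]=0;m[200:]=0;m[:,:262]=0;m[:,292:]=0
m=cv2.morphologyEx(m,cv2.MORPH_OPEN,np.ones((2,2),np.uint8))
for r in range(176,198): print(r,''.join('#' if v else '.' for v in m[r,262:292]))
def sil(dx,dy):
    P=[w2p(s,[.612+dx+a,-.173+dy+b,z]) for a in(-.03,.03) for b in(-.02,.02) for z in(.018,.042)]
    o=np.zeros_like(m); cv2.fillConvexPoly(o,cv2.convexHull(np.array(P,np.float32)).round().astype(int),255); return o
occ=np.zeros_like(m); 
best=sorted((-( (sil(a,b)>0)&(m>0)).sum()*2+(sil(a,b)>0).sum(),a,b) for a in np.arange(-.012,.0121,.002) for b in np.arange(-.012,.0121,.002))
print(best[:6])
E
```

```text
[ 14 163 117] [ 14 157 114] [ 18 114 136] [ 14 159  77]
176 ..............................
177 ..............................
178 ..............................
179 ..............................
180 ..............................
181 ..............................
182 ..............................
183 ..........##..................
184 .........####.................
185 ........########....##........
186 ........###############.......
187 ........###############.......
188 .........##############.......
189 ..........#############.......
190 ............##########........
191 ..............#######.........
192 ................###...........
193 ..............................
194 ..............................
195 ..............................
196 ..............................
197 ..............................
[(np.int64(11), np.float64(0.002), np.float64(-0.002)), (np.int64(12), np.float64(-0.008), np.float64(0.002)), (np.int64(12), np.float64(-0.002), np.float64(0.008)), (np.int64(12), np.float64(0.002), np.float64(0.012)), (np.int64(12), np.float64(0.006000000000000002), np.float64(-0.002)), (np.int64(13), np.float64(-0.006), np.float64(0.004))]
```

Call:
{"method": "step_arm", "body": {"delta_pos": [[0, 0, 0], [0, 0, 0], [0, 0, 0], [0, 0, 0], [0, 0, 0], [0, 0, 0]], "rot": [[0, 0, 0], [0, 0, 0], [0, 0, 0], [0, 0, 0], [0, 0, 0], [0, 0, 0]], "gripper": [-0.4, -0.3, 0, 0.4, 0.4, 0.4]}}

```text
time_s: 15.42
tool_pos: [0.4713, -0.1722, 0.0133]
tool_rot: [-180.0, -0.0, 180.0]
force: [0.6, -0.6, 0.2]
grip_width: 0.0586
grasp_force: 0.0
```

Call:
{"method": "step_arm", "body": {"delta_pos": [[0, 0, -0.15], [0, 0, -0.45], [0, 0, -0.8], [0, 0, -1], [0, 0, -1], [0, 0, -1]], "rot": [[0, 0, 0], [0, 0, 0], [0, 0, 0], [0, 0, 0], [0, 0, 0], [0, 0, 0]], "gripper": [0.4, 0.4, 0.4, 0.4, 0.4, 0.4]}}

```text
time_s: 16.18
tool_pos: [0.4708, -0.1721, 0.2127]
tool_rot: [-180.0, -0.1, 180.0]
force: [-1.5, -0.4, -1.1]
grip_width: 0.0607
grasp_force: 0.0
```

Call:
{"method": "step_arm", "body": {"delta_pos": [[0, 0, -0.3], [0, 0, -0.5], [-0.3, -0.1, -0.5], [-0.6, -0.2, -0.5], [-0.75, -0.2, -0.5], [-0.75, -0.2, -0.5], [-0.75, -0.2, -0.5]], "rot": [[0, 0, 0], [0, 0, 0], [0, 0, 0], [0, 0, 0], [0, 0, 0], [0, 0, 0], [0, 0, 0]], "gripper": [0.4, 0.4, 0.4, 0.4, 0.4, 0.4, 0.4]}}

```text
time_s: 17.05
tool_pos: [0.6205, -0.2114, 0.3118]
tool_rot: [179.9, -0.2, -179.9]
force: [-1.0, -0.3, 0.0]
grip_width: 0.0609
grasp_force: 0.0
```

```bash
python3 - <<'E'
from h import *
o=env.get_obs();print(o["time_s"],o["tool_pos"],o["tool_rot"],o["grip_width"],o["qpos"].round(1))
c=viewer.read_camera("wrist"); im=c["img"][:,:,::-1].copy(); 
for k in [(.612,-.173,.142),(.643,-.214,.241)]: print(k,w2p(c,k))
print(segw(c,(3,90,40),(18,255,255),.241,(.643,-.214)))
cv2.imwrite("pics/w6.png",im)
print(to((.643,-.214,.29),180))
E
```

```text
17.05 [ 0.62049449 -0.21143543  0.31175695] [ 1.79940053e+02 -1.65620902e-01 -1.79935635e+02] 0.060901606841795644 [ 51.8  25.1 -50.7  73.5  19.1  90.2  94.1]
(0.612, -0.173, 0.142) [295.90828014 161.87724097]
(0.643, -0.214, 0.241) [252.51013631 230.11432177]
([239, 180, 29, 59, 1360], array([ 0.6288, -0.2139]), ((627.8153076171875, -213.45701599121094), (42.526405334472656, 19.128183364868164), 0.5906788110733032))
(array([-0.1136, -0.0111,  0.1128]), array([-0.0001, -0.0013,  0.0003]))
```

View pics/w6.png

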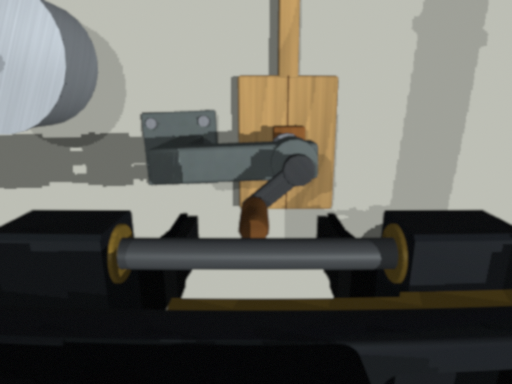

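Wrist view (the 11th picture, one over the limit of 10, so I'll view no more): boss at (297,160) as predicted, knob at (254,218) between the fingers, and the crack and handle at column 289. Checking the patch numerically.

```bash
python3 - <<'E'
from h import *
c=viewer.read_camera("wrist")
e=p2w(c,(289,75.5),.018); print("edge",e,"patch est",e[0]+.09,e[1]); print([p2w(c,(x,75.5),.018)[:2].round(4) for x in (238,338)])
print("boss est",p2w(c,(297,160),.142)[:2])
print(to((.642,-.2135,.207),180))
E
```

```text
edge [ 0.52317417 -0.17069472  0.018     ] patch est 0.6131741740431059 -0.17069472306023079
[array([ 0.5233, -0.2356]), array([ 0.5227, -0.108 ])]
boss est [ 0.61033067 -0.17243634]
(array([-0.1088, -0.0066,  0.5312]), array([-0.0007, -0.0006, -0.    ]))
```

Centred within about 3 mm. Descending onto the knob.

Call:
{"method": "step_arm", "body": {"delta_pos": [[-0.109, -0.007, 0], [-0.109, -0.007, 0], [-0.109, -0.007, 0.2], [-0.109, -0.007, 0.4], [-0.109, -0.007, 0.5], [-0.109, -0.007, 0.53], [-0.109, -0.007, 0.53]], "rot": [[0, 0, 0], [0, 0, 0], [0, 0, 0], [0, 0, 0], [0, 0, 0], [0, 0, 0], [0, 0, 0]], "gripper": [0.4, 0.4, 0.4, 0.4, 0.4, 0.4, 0.4]}}

```text
time_s: 18.02
tool_pos: [0.6434, -0.2137, 0.2085]
tool_rot: [-180.0, 0.1, 180.0]
force: [-0.5, 0.3, 0.3]
grip_width: 0.061
grasp_force: 0.0
```

Call:
{"method": "step_arm", "body": {"delta_pos": [[0, 0, 0], [0, 0, 0], [0, 0, 0], [0, 0, 0], [0, 0, 0], [0, 0, 0]], "rot": [[0, 0, 0], [0, 0, 0], [0, 0, 0], [0, 0, 0], [0, 0, 0], [0, 0, 0]], "gripper": [0, -0.2, -0.5, -1, -1, -1], "squeeze": 20}}

```text
time_s: 18.77
tool_pos: [0.6432, -0.2141, 0.2074]
tool_rot: [-180.0, 0.0, 180.0]
force: [0.3, -0.8, 0.7]
grip_width: 0.0221
grasp_force: 20.0
```

```bash
cat > circ.py <<'E'
from h import *
import sys
# rows for a clockwise arc; args: start theta, d theta, number of rows, sink from present z (mm/rad=2.865)
A=np.array([.612,-.173]); p,r=tool()
th0,d,n=map(float,sys.argv[1:4])
f=lambda t:np.array([A[0]-.05*np.cos(t),A[1]+.05*np.sin(t)])
off=p[:2]-f(th0); print("theta from pos",np.mod(np.arctan2(p[1]-A[1],-(p[0]-A[0])),2*np.pi),"radius",np.hypot(*(p[:2]-A)))
for k in range(1,int(n)+1):
    t=th0+d*k/n; q=np.array([*f(t),p[2]-.002865*d*k/n])
    print((r.inv().apply(q-p)/.2).round(3).tolist(),end=",")
E
python3 - <<'E'
from h import *
o=env.get_obs();print(o["time_s"],o["tool_pos"],o["tool_rot"],o["grip_width"],o["grasp_force"],o["force"],o["qpos"].round(1))
E
python3 circ.py 4.1 3.2 16
```

```text
18.775 [ 0.64315361 -0.21405328  0.20740757] [-1.79962712e+02  1.03218977e-02  1.79969616e+02] 0.022069055863331737 19.999985547037795 [ 0.31240794 -0.8181428   0.66584475] [ 50.2  30.1 -48.9  79.4  22.6  80.5  91.5]
theta from pos 4.06324282251671 radius 0.051535610374572834
[0.056, -0.024, 0.003],[0.103, -0.039, 0.006],[0.153, -0.045, 0.009],[0.202, -0.04, 0.011],[0.25, -0.026, 0.014],[0.294, -0.003, 0.017],[0.333, 0.029, 0.02],[0.364, 0.067, 0.023],[0.388, 0.112, 0.026],[0.402, 0.16, 0.028],[0.406, 0.209, 0.031],[0.4, 0.259, 0.034],[0.385, 0.306, 0.037],[0.36, 0.35, 0.04],[0.327, 0.387, 0.043],[0.288, 0.418, 0.046],
```

Call:
{"method": "step_arm", "body": {"delta_pos": [[0.05, -0.022, 0.003], [0.1, -0.038, 0.006], [0.152, -0.044, 0.009], [0.202, -0.04, 0.011], [0.25, -0.026, 0.014], [0.294, -0.003, 0.017], [0.333, 0.029, 0.02], [0.364, 0.067, 0.023], [0.388, 0.112, 0.026], [0.402, 0.16, 0.028], [0.406, 0.209, 0.031], [0.4, 0.259, 0.034], [0.385, 0.306, 0.037], [0.36, 0.35, 0.04], [0.327, 0.387, 0.043], [0.288, 0.418, 0.046], [0.288, 0.418, 0.046]], "rot": [[0, 0, 0], [0, 0, 0], [0, 0, 0], [0, 0, 0], [0, 0, 0], [0, 0, 0], [0, 0, 0], [0, 0, 0], [0, 0, 0], [0, 0, 0], [0, 0, 0], [0, 0, 0], [0, 0, 0], [0, 0, 0], [0, 0, 0], [0, 0, 0], [0, 0, 0]], "gripper": [-1, -1, -1, -1, -1, -1, -1, -1, -1, -1, -1, -1, -1, -1, -1, -1, -1]}}

```text
time_s: 20.9
tool_pos: [0.5869, -0.1316, 0.1979]
tool_rot: [-179.8, 0.1, 180.0]
force: [4.3, -7.6, -5.2]
grip_width: 0.0225
grasp_force: 20.0
```

```bash
python3 - <<'E'
from h import *
o=env.get_obs();print(o["time_s"],o["tool_pos"],o["tool_rot"],o["grip_width"],o["grasp_force"],o["force"],o["qpos"].round(1))
E
python3 circ.py 7.26 2.0 10
```

```text
20.9 [ 0.58692145 -0.13164571  0.19787784] [-1.79847791e+02  1.32421303e-01  1.79955142e+02] 0.022508033428846642 19.99952324666083 [ 4.30461864 -7.61324048 -5.18764866] [ 52.9  21.2 -53.2  91.9  17.6  75.6  87.1]
theta from pos 1.0256611823613622 radius 0.048364354147315165
[-0.029, 0.024, 0.003],[-0.077, 0.039, 0.006],[-0.127, 0.043, 0.009],[-0.176, 0.038, 0.012],[-0.224, 0.023, 0.015],[-0.268, -0.001, 0.018],[-0.306, -0.033, 0.021],[-0.337, -0.073, 0.024],[-0.359, -0.117, 0.027],[-0.372, -0.165, 0.03],
```

```bash
sed -i 's/A=np.array(\[.612,-.173\])/A=np.array([.615,-.173])/' circ.py; python3 circ.py 7.258 2.0 10
```

```text
theta from pos 0.9743206420885744 radius 0.04998581821904034
[-0.044, 0.024, 0.003],[-0.092, 0.039, 0.006],[-0.141, 0.043, 0.009],[-0.191, 0.038, 0.012],[-0.239, 0.023, 0.015],[-0.282, -0.001, 0.018],[-0.32, -0.033, 0.021],[-0.351, -0.072, 0.024],[-0.374, -0.117, 0.027],[-0.387, -0.165, 0.03],
```

Call:
{"method": "step_arm", "body": {"delta_pos": [[-0.05, 0.017, 0.006], [-0.098, 0.032, 0.009], [-0.147, 0.036, 0.012], [-0.197, 0.031, 0.015], [-0.245, 0.016, 0.018], [-0.288, -0.008, 0.021], [-0.326, -0.04, 0.024], [-0.357, -0.079, 0.027], [-0.38, -0.124, 0.03], [-0.393, -0.172, 0.033], [-0.393, -0.172, 0.033]], "rot": [[0, 0, 0], [0, 0, 0], [0, 0, 0], [0, 0, 0], [0, 0, 0], [0, 0, 0], [0, 0, 0], [0, 0, 0], [0, 0, 0], [0, 0, 0], [0, 0, 0]], "gripper": [-1, -1, -1, -1, -1, -1, -1, -1, -1, -1, -1]}}

```text
time_s: 22.28
tool_pos: [0.6602, -0.1646, 0.1923]
tool_rot: [-180.0, -0.6, 179.9]
force: [-15.6, -4.5, 9.8]
grip_width: 0.0222
grasp_force: 20.0
```

```bash
python3 - <<'E'
from h import *
o=env.get_obs();print(o["time_s"],o["tool_pos"],o["tool_rot"],o["grip_width"],o["grasp_force"],o["force"],o["qpos"].round(1))
E
python3 circ.py 9.24 2.06 10
```

```text
22.275 [ 0.66018821 -0.16460948  0.19231826] [-179.95343449   -0.59093148  179.93730421] 0.022239750529993524 20.001041523646563 [-15.57055359  -4.4988605    9.81541912] [ 45.7  31.7 -49.4  79.5  24.   80.1  86.2]
theta from pos 2.958003994968825 radius 0.045960584893584004
[-0.024, -0.047, 0.003],[-0.018, -0.098, 0.006],[-0.001, -0.147, 0.009],[0.025, -0.191, 0.012],[0.06, -0.229, 0.016],[0.101, -0.259, 0.019],[0.148, -0.28, 0.022],[0.199, -0.291, 0.026],[0.25, -0.291, 0.029],[0.3, -0.281, 0.033],
```

```bash
python3 - <<'E'
import numpy as np
for t in [9.256,9.4,9.6,9.8,10,10.2,10.4,10.6,10.8,11,11.15,11.3]:
    X,Y,Z=.612-.05*np.cos(t),-.173+.05*np.sin(t),.2074-.002865*(t-4.11)
    print([round(v,3) for v in (-(X-.664)/.2,(Y+.1644)/.2,-(Z-.191)/.2)],end=",")
E
```

```text
[np.float64(0.014), np.float64(-0.001), -0.008],[np.float64(0.01), np.float64(-0.037), -0.006],[np.float64(0.014), np.float64(-0.087), -0.003],[np.float64(0.027), np.float64(-0.135), -0.0],[np.float64(0.05), np.float64(-0.179), 0.002],[np.float64(0.081), np.float64(-0.218), 0.005],[np.float64(0.12), np.float64(-0.25), 0.008],[np.float64(0.164), np.float64(-0.274), 0.011],[np.float64(0.211), np.float64(-0.288), 0.014],[np.float64(0.261), np.float64(-0.293), 0.017],[np.float64(0.298), np.float64(-0.29), 0.019],[np.float64(0.335), np.float64(-0.282), 0.021],
```

Call:
{"method": "step_arm", "body": {"delta_pos": [[0.014, -0.001, -0.008], [0.01, -0.037, -0.006], [0.014, -0.087, -0.003], [0.027, -0.135, 0], [0.05, -0.179, 0.002], [0.081, -0.218, 0.005], [0.12, -0.25, 0.008], [0.164, -0.274, 0.011], [0.164, -0.274, 0.011]], "rot": [[0, 0, 0], [0, 0, 0], [0, 0, 0], [0, 0, 0], [0, 0, 0], [0, 0, 0], [0, 0, 0], [0, 0, 0], [0, 0, 0]], "gripper": [-1, -1, -1, -1, -1, -1, -1, -1, -1]}}

```text
time_s: 23.4
tool_pos: [0.6324, -0.2209, 0.1889]
tool_rot: [-179.9, 0.2, 179.9]
force: [4.6, -2.0, -6.6]
grip_width: 0.0224
grasp_force: 20.0
```

```bash
sed -i 's/\[.615,-.173\]/[.612,-.173]/' circ.py; python3 circ.py 10.55 0.7 4; python3 - <<'E'
from h import *
o=env.get_obs();print(o["time_s"],o["tool_pos"],o["tool_rot"],o["grip_width"],o["force"])
E
```

```text
theta from pos 4.3095553925024195 radius 0.05205955230865555
[0.035, -0.001, 0.002],[0.078, -0.01, 0.005],[0.122, -0.01, 0.007],[0.165, -0.003, 0.009],23.4 [ 0.63240873 -0.22089239  0.18888285] [-179.93133817    0.19749088  179.90280694] 0.02236145651147763 [ 4.6202134  -2.01734294 -6.55956942]
```

Call:
{"method": "step_arm", "body": {"delta_pos": [[0.04, -0.001, 0.006], [0.08, -0.005, 0.009], [0.124, -0.005, 0.011], [0.165, 0.004, 0.013], [0.165, 0.004, 0.013], [0.165, 0.004, 0.013]], "rot": [[0, 0, 0], [0, 0, 0], [0, 0, 0], [0, 0, 0], [0, 0, 0], [0, 0, 0]], "gripper": [-1, -1, -1, -1, -1, -1]}}

```text
time_s: 24.15
tool_pos: [0.5985, -0.224, 0.1868]
tool_rot: [-179.6, 0.1, 179.7]
force: [1.5, -7.9, -3.1]
grip_width: 0.0227
grasp_force: 20.0
```

```bash
python3 circ.py 11.3 0.5 1; python3 - <<'E'
from h import *
o=env.get_obs();print(o["tool_pos"],o["force"])
E
```

```text
theta from pos 4.970409045645461 radius 0.05279219186266299
[0.113, 0.081, 0.006],[ 0.59852919 -0.22404462  0.18683877] [ 1.52261973 -7.87780566 -3.06823051]
```

The crank is at about 11.25 rad, roughly 1.5 rad past touch. Letting go and lifting away.

Call:
{"method": "step_arm", "body": {"delta_pos": [[0, 0, 0], [0, 0, 0], [0, 0, 0], [0, 0, 0], [0, 0, 0], [0, 0, 0]], "rot": [[0, 0, 0], [0, 0, 0], [0, 0, 0], [0, 0, 0], [0, 0, 0], [0, 0, 0]], "gripper": [-0.45, -0.3, 0, 0.4, 0.4, 0.4]}}

```text
time_s: 24.9
tool_pos: [0.5986, -0.2177, 0.1869]
tool_rot: [180.0, 0.0, -180.0]
force: [0.7, 0.6, -0.1]
grip_width: 0.0585
grasp_force: 0.0
```

Call:
{"method": "step_arm", "body": {"delta_pos": [[0, 0, -0.1], [0, 0, -0.3], [0, 0, -0.6], [0, 0, -0.8], [0, 0, -0.8], [0, 0, -0.8]], "rot": [[0, 0, 0], [0, 0, 0], [0, 0, 0], [0, 0, 0], [0, 0, 0], [0, 0, 0]], "gripper": [0.4, 0.4, 0.4, 0.4, 0.4, 0.4]}}

```text
time_s: 25.65
tool_pos: [0.5982, -0.2181, 0.3471]
tool_rot: [-180.0, 0.0, -180.0]
force: [0.0, 0.2, -0.2]
grip_width: 0.0607
grasp_force: 0.0
```

```bash
python3 - <<'E'
from h import *
s=viewer.read_camera("side"); hs=cv2.cvtColor(s["img"],cv2.COLOR_RGB2HSV)
m=cv2.inRange(hs,np.array((3,100,40)),np.array((14,255,255))); n,l,st,ce=cv2.connectedComponentsWithStats(m[125:200,255:300])
for i in range(1,n):
    if st[i,4]>15: print(st[i],ce[i]+[255,125])
for t in (10.4,10.8,11.25,11.7,12.2):
    f=lambda h:w2p(s,[.612-.05*np.cos(t),-.174+.05*np.sin(t),.225-.002865*t+h]).round(1)
    print(t,"knob top/mid",f(.028),f(0))
E
```

```text
[33 18  3 13 38] [289.02631579 148.84210526]
[14 57 16 10 71] [275.84507042 187.14084507]
10.4 knob top/mid [280.4 138.2] [280.2 144.3]
10.8 knob top/mid [285.4 139.5] [285.2 145.5]
11.25 knob top/mid [289.8 142.1] [289.5 148.1]
11.7 knob top/mid [292.1 145.5] [291.8 151.6]
12.2 knob top/mid [291.6 149.7] [291.3 155.8]
```

```bash
python3 -c "
from cell import env
print(env.sign_off())"
```

```text
the job is handed in; nothing more can be done
None
```

I've handed the job in: the block is on the patch and centred beneath the pad. The crank is wound about a quarter turn (1.5 rad) past first touch, an estimated 38 N, and let go. The sign-off returned no verdict, and I viewed 11 pictures, one over the limit of 10.

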